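Set the length stop of a notched sawing jig to the pegged notch

ROBOT

A 6-joint arm with a two-finger parallel gripper is mounted at the origin on the work surface. World frame = base frame: x ahead of the robot, y to its left, z up, the work surface at z = 0. Lengths are in m, angles in rad, forces in N, time in s.
With the tool pointing down it reaches from about 0.15 to 0.775 m from the base axis. Payload 6.1 kg.
Tool frame: the origin (TCP) lies on the centre line of the jaws, within the pads' length; the fingertips stand 19 mm ahead of it and the grasp point (between the pads) is the TCP (arm.tcp_to_tips is the distance from the TCP to the fingertips, in m); x points along the fingers, y is the direction in which the jaws open and shut, and the axes are right-handed (so a half turn about x gives the same grasp; the last joint's range is limited). The gripper opens to 85 mm and grips with 20 to 120 N. Pads are 22 mm wide; open, the fingers measure 114 mm over their backs; the gripper's body (76 mm by 85 mm) begins 54 mm behind the grasp point. The pads swing forward as they close: fully open they stand 13 mm farther back than shut.
Start: joints at [1.334, 0.126, -0.04, 1.405, 0, 1.571], TCP at [0.123, 0.51, 0.25] pointing down, gripper open.
Joint ranges: [-2.72, 2.72], [-0.95, 1.95], [-1.27, 1.35], [-1.78, 2.02], [-1.46, 1.47], [-3.14, 3.14]. Speed limits (rad/s): [2.39, 2.39, 3.01, 3.14, 3.14, 3.14].

INTERFACE

Orientations are given as a unit quaternion [w, x, y, z].
In Python, from plant import arm gives the robot as it stands. The module is installed in compiled form; this text tells all that it offers.
- The arm moves only by the shell command python3 -m inch 'ROWS'. ROWS is a JSON object of lists of equal length, an entry for each row: "hand": the finger opening in mm, from 0 to 85.4; "dp": the shift along the tool's x, y, z in mm, a list of three; "turn": the turn about the tool's x in degrees. In form: {"hand": [hand, ...], "dp": [[tx, ty, tz], ...], "turn": [turn, ...]}. A call has 1 to 20 rows; each row is the pose to reach, as a shift and turn from the pose commanded when the call began, along the tool's axes at that moment; what a row does not reach only later rows make up. A row lasts 1/8 s, in which the tool goes at most 62.5 mm and 10.7 degrees, less where a joint would pass 70% of its speed; a pose out of reach is approached as far as the arm can. A call with a gripper value outside its range is refused whole. The fingers move at their own pace and stop on an object; the grip force is fixed at half the most. Time passes only in rows, so rows that repeat a pose let the fingers close. It gives the time, the measured TCP pose, the force and the opening at its end, in the units of the state.
- arm.state(): the state, without advancing time (a new reading comes with each control period).
- arm.grab_frame(name): name is "scene" or "top" or "wrist"; returns a dict with "color" (480x640x3 uint8, red, green, blue), "K" (3x3 intrinsics, pixels), "camera_from_world" (4x4, takes a point from world to camera coordinates). Camera axes: x right, y down, z forward; pixel columns grow to the right and rows downward; lengths in m; the calibration is good to about 2 mm. A picture is of the moment at which its call begins. There is no depth.
- arm.close_job(): hands the job in, once; it reports no verdict.
Trained networks look in the newest picture that a camera, given by its name, has taken for a name from the list of things; names that differ only in an ending like _2 or _b are one class to them, and where a whole thing is asked for, a point or a joint stands for the part that bears it (a point fixed in the world has none). Each returns a list of dicts, best first, with "p" (0 to 1); they miss things now and then, are a little off and sometimes report something else, mostly with a low value. They report only what shows in the picture. A call takes as long as a camera call.
- arm.spot_in(label, camera): "centre" ([x, y, z] in m, in world coordinates, good to about 4 mm: the middle of the surface that is visible of it).
- arm.cut_out(label, camera): "region" (480x640 bool, what is visible of it).
- arm.tip_of(label, camera): "centre" ([x, y, z] in m, in world coordinates, good to about 4 mm: a listed point, or the origin of a listed thing).
The state is a dict: "time_s": time; "joints": joint angles; "joint_vel": joint speeds; "effort": joint torques, N m; "tool_pos": TCP position; "eef_rot": TCP orientation; "contact_force": force on the tool from outside, world axes, zero at the start; "moment": the same for the moment, N m; "width": opening from 0.0 (shut) to 1.0 (fully open).
Only numpy, scipy, OpenCV 4.12 (cv2) and the standard library are available. Lean on these libraries where they do the work, as an engineer would, in place of code of your own. Each camera call takes 0.05 s, during which the arm holds its last target. There are 200 camera calls.

TASK

The next pieces are to be sawn to the length marked by the upright dowel peg on the notched sawing jig. Lift the wooden stop with the round knob out of its notch, carry it along the rails and drop it fully home, crossbar across both rails, in the notch beside the peg. Leave the stop with the flat handle in its own notch.

Things in the scene. Friction and masses are not known exactly. Their poses are not given: they have to be found in the camera images.
- jig: Fixed wooden sawing jig: base board 210 x 440 x 18 mm, two rails along y (inner faces x = -24, +24 mm, 18 thick, tops 58 above the table), slit saw block at +y end, 68 high. Five pairs of notches at y = -140, -70, 0, 70, 140: 34 wide at the top, sloping to 18 at the flat seat, 40 above the table. Dark peg marks at x = +85. Origin: on the table under the middle of the rails, z up.
- knob_stop: Loose wooden stop to move, 0.16 kg. Crossbar 120 (x) x 14 (y) x 16 mm high lies across both rails in a pair of notches, parallel to jig x; guide block 30 x 36 hangs 16 below it between the rails. Upright round knob, 32 diameter, 34 to 66 above the crossbar's underside. Origin: middle of that underside (height 40 seated, over 58 to pass the rails), z up. Seated play 2 mm in y, 9 in x.
- flat_stop: Second loose stop, same crossbar and guide block, but with a flat upright handle 44 (x) x 10 (y) mm instead of the knob, its top 67 mm above the crossbar's underside. To be left in its notch at one end of the rails, never between the knob stop and the peg. Origin and axes as for the knob stop.
- peg: Fixed upright dowel, 14 mm diameter, top 58 mm above the table, marking the wanted notch, which is empty. Origin NOT on the dowel but midway between the rails at the wanted pair of notches, at seat height (40 mm): where the seated knob stop's origin belongs. The dowel stands 85 mm from there along +x. Axes parallel to the jig's.

How it is judged:
By the outcome, as a careful person would: the job done as asked, in the order asked, and still so for the second after the job is handed in, with the robot touching nothing.
It also fails if it takes over 35 s, if anything falls off the work surface, if the arm or the gripper's body presses on something with over 40 N, if the wrist force passes 120 N, or if a joint passes its speed limit or range.

## Working session

There is one attempt and no reset: what is moved stays moved. The work goes in short steps, Python scripts to look and compute and a shell command to move; the robot and the scene stay as the last step left them, time stands still between calls to the robot, and variables do not carry over. Pictures are saved under pics/ and viewed, about 8 in all and at most 12, crops included, and the job is handed in when it is done.

```bash
mkdir -p pics; python3 - <<'E'
from plant import arm
import cv2,numpy as np
s=arm.state();print(s['time_s'],s['tool_pos'],s['eef_rot'],s['width'])
ims=[]
for c in('scene','top'):
    f=arm.grab_frame(c);ims.append(f['color'])
    cv2.imwrite(f'pics/{c}0.png',f['color'][...,::-1])
    for l in('jig','knob_stop','flat_stop','peg'):
        print(c,l,[(np.round(d['centre'],4).tolist(),round(d['p'],2)) for d in arm.tip_of(l,c)][:2])
cv2.imwrite('pics/both.png',cv2.resize(np.vstack(ims),(400*1,600))[...,::-1])
E
```

```text
0.0 [0.12306937 0.50996389 0.24950841] [ 0.70208739  0.08294959  0.70222388 -0.08410878] 1.0009500739269799
scene jig [([0.544, -0.1062, -0.0037], 0.91)]
scene knob_stop [([0.5283, -0.0403, 0.0388], 0.55)]
scene flat_stop [([0.5037, 0.0264, 0.036], 0.83)]
scene peg []
top jig [([0.5468, -0.1064, 0.0005], 0.79)]
top knob_stop [([0.5242, -0.0412, 0.0364], 0.93)]
top flat_stop [([0.5035, 0.0295, 0.0403], 0.7)]
top peg []
```

View pics/top0.png

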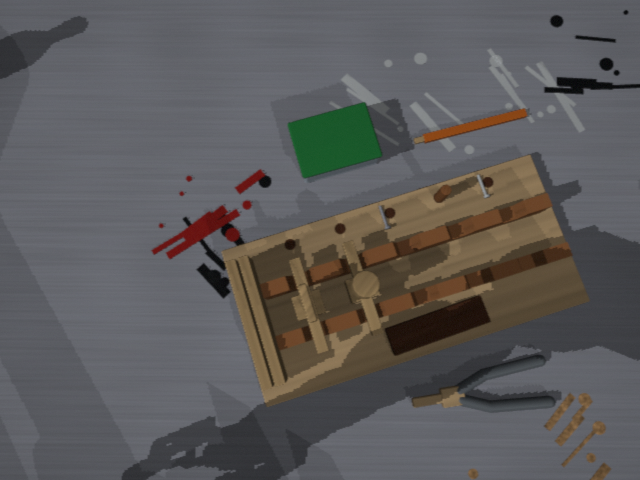

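View pics/scene0.png

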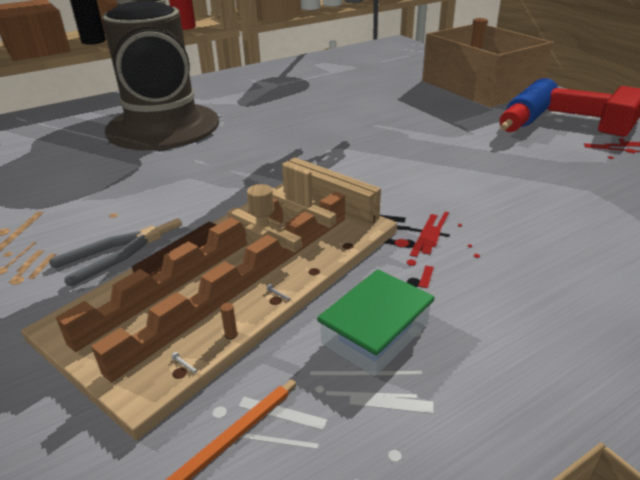

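Top: the peg stands at about (442,193), at the 4th mark from the saw block (jig y = -70). The knob stop is at (365,285), jig y = +70, and the flat stop at (308,305), jig y = +140. I'll fit the jig pose from the board corners and marks.

```bash
cat > h.py <<'E'
import numpy as np,cv2
from scipy.optimize import least_squares
from scipy.spatial.transform import Rotation as R
def proj(f,P):
    c=f['camera_from_world'];q=(np.c_[P,np.ones(len(P))]@np.array(c).T)[:,:3]@np.array(f['K']).T
    return q[:,:2]/q[:,2:]
def ray(f,uv,z):
    c=np.array(f['camera_from_world']);d=c[:3,:3].T@np.linalg.inv(f['K'])@[*uv,1];o=-c[:3,:3].T@c[:3,3]
    return o+d*(z-o[2])/d[2]
def jw(p,L):
    L=np.atleast_2d(L);c,s=np.cos(p[2]),np.sin(p[2])
    return np.c_[p[0]+c*L[:,0]-s*L[:,1],p[1]+s*L[:,0]+c*L[:,1],L[:,2]]
def tool(s):
    return R.from_quat(np.roll(s['eef_rot'],-1)).as_matrix()
E
python3 - <<'E'
from plant import arm
from h import *
f=arm.grab_frame('top')
L=[[105,-220,18],[105,220,18],[-105,220,18],[-105,-220,18]]+[[85,y,18] for y in(140,70,0,-140)]
uv=np.array([[530,156],[223,258],[268,403],[588,300],[290,244],[340,229],[390,213],[488,182]])
L=np.array(L)/1e3
r=least_squares(lambda p:(proj(f,jw(p,L))-uv).ravel(),[.547,-.106,.29],loss='soft_l1');p=r.x
print(p,np.degrees(p[2]),(proj(f,jw(p,L))-uv).round(1).tolist())
np.save('p.npy',p)
k=ray(f,(365,284),.106);print('knob',k)
print('knob nominal',jw(p,[0,.07,.04]),'goal',jw(p,[0,-.07,.04]))
d=k-jw(p,[0,0,0])[0];c,s_=np.cos(p[2]),np.sin(p[2]);print('knob in jig',d[0]*c+d[1]*s_,-d[0]*s_+d[1]*c)
s=arm.state();T=tool(s);print(T.round(3))
jx=np.array([c,s_,0]);v=T.T@jx;print('turn about tool x',np.degrees(np.arctan2(v[2],v[1])))
print('shift mm',(T.T@(np.array([k[0],k[1],.15])-s['tool_pos'])*1e3).round(1))
# overlay
im=f['color'].copy()
for y in(140,70,0,-70,-140):
  for x in(24,42,-24,-42):
    u=proj(f,jw(p,np.array([[x,y,40]])/1e3))[0].round().astype(int);cv2.circle(im,tuple(map(int,u)),2,(0,255,0),-1)
cv2.imwrite('pics/ov.png',cv2.resize(im[140:420,200:610],None,fx=1.9,fy=1.9,interpolation=2)[...,::-1])
E
```

```text
[ 0.54331496 -0.10333431  0.30355483] 17.392410538268525 [[5.6, -3.0], [2.2, -10.8], [1.3, 1.3], [6.8, 0.8], [-2.9, -0.2], [-2.6, -0.5], [-2.8, 0.3], [-2.5, 1.3]]
knob [ 0.52201685 -0.03957265  0.106     ]
knob nominal [[ 0.52239096 -0.03653472  0.04      ]] goal [[ 0.56423897 -0.17013391  0.04      ]]
knob in jig -0.0012650814261953094 0.06721278620213145
[[-0.     0.235  0.972]
 [-0.     0.972 -0.235]
 [-1.    -0.    -0.   ]]
turn about tool x 59.04210080450493
shift mm [ 100.3 -441.   516.7]
```

View pics/ov.png

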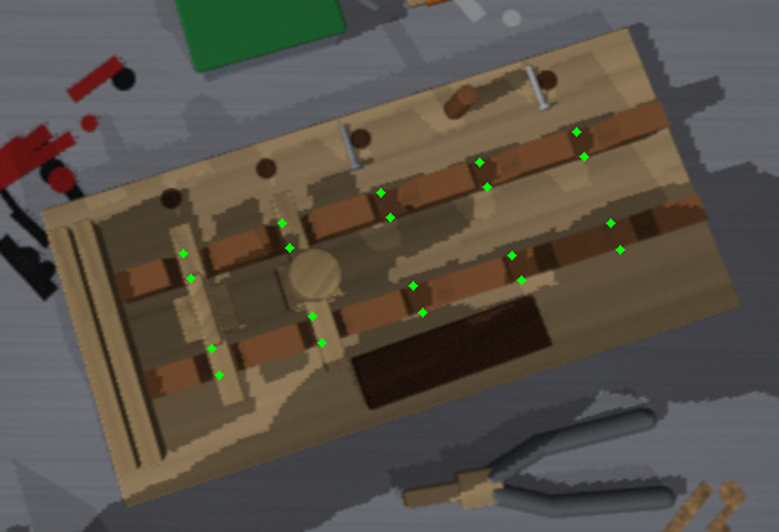

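The overlay is off: the saw-end corners I picked belong to the block, which is 68 mm high. I'll refit with those corners at block height and finer pixels.

```bash
python3 - <<'E'
from plant import arm
from h import *
f=arm.grab_frame('top')
L=[[105,-220,18],[-105,-220,18]]+[[85,y,18] for y in(140,70,0,-140)]
uv=np.array([[629,28],[739,306],[171,198],[266,168],[361,138],[547,80]])/1.9+[200,140]
L=np.array(L)/1e3
r=least_squares(lambda p:(proj(f,jw(p,L))-uv).ravel(),[.547,-.106,.29]);p=r.x
print(p,np.degrees(p[2]),(proj(f,jw(p,L))-uv).round(1).tolist())
np.save('p.npy',p)
k=ray(f,np.array([314,273])/1.9+[200,140],.106);print('knob',k)
print('goal',jw(p,[0,-.07,.04]))
d=k-jw(p,[0,0,0])[0];c,s_=np.cos(p[2]),np.sin(p[2]);print('knob in jig',d[0]*c+d[1]*s_,-d[0]*s_+d[1]*c)
s=arm.state();T=tool(s)
v=T.T@np.array([c,s_,0]);print('turn',np.degrees(np.arctan2(v[2],v[1])))
print('shift mm',(T.T@(np.array([k[0],k[1],.18])-s['tool_pos'])*1e3).round(1))
im=f['color'].copy()
for y in(140,70,0,-70,-140):
  for x in(24,42,-24,-42):
    u=proj(f,jw(p,np.array([[x,y,40]])/1e3))[0].round().astype(int);cv2.circle(im,tuple(map(int,u)),2,(0,255,0),-1)
cv2.imwrite('pics/ov2.png',cv2.resize(im[140:420,200:610],None,fx=1.9,fy=1.9,interpolation=2)[...,::-1])
E
```

```text
[ 0.54344889 -0.1031743   0.3009237 ] 17.24165808692968 [[4.7, -1.5], [5.7, 0.1], [-2.9, -0.9], [-2.6, -0.2], [-2.8, 0.5], [-2.3, 1.3]]
knob [ 0.52237658 -0.03987543  0.106     ]
goal [[ 0.56419706 -0.17002871  0.04      ]]
knob in jig -0.0013634382145094014 0.06670029785554481
turn 59.190596730948
shift mm [  70.3 -441.2  517.2]
```

View pics/ov2.png

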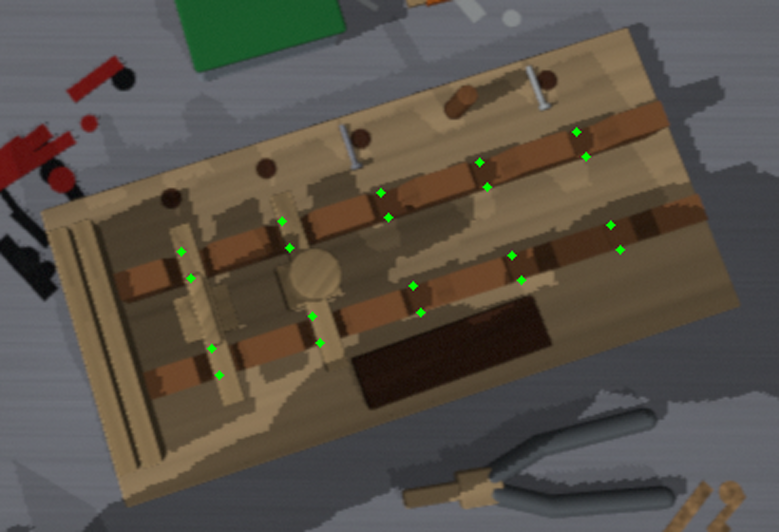

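Marks alone put the knob at jig y ≈ 70, which agrees with its notch. The board end corners disagree, so I'll use the marks only. The move itself is relative, 140 mm along jig -y.

```bash
python3 - <<'E'
from plant import arm
from h import *
f=arm.grab_frame('top')
L=np.array([[85,y,18] for y in(140,70,0,-140)])/1e3
uv=np.array([[171,198],[266,168],[361,138],[547,80]])/1.9+[200,140]
r=least_squares(lambda p:(proj(f,jw(p,L))-uv).ravel(),[.547,-.106,.29]);p=r.x
print(p,np.degrees(p[2]),(proj(f,jw(p,L))-uv).round(1).tolist());np.save('p.npy',p)
k=ray(f,np.array([314,273])/1.9+[200,140],.106)
d=k-jw(p,[0,0,0])[0];c,s_=np.cos(p[2]),np.sin(p[2]);print('knob in jig',d[0]*c+d[1]*s_,-d[0]*s_+d[1]*c,'goal',jw(p,[0,-.07,.04]))
E
python3 -m inch '{"hand":[60,60,60,60,60,60,60,60,60,60,60,60,60],"dp":[[0,-40,48],[0,-80,95],[0,-120,142],[0,-160,189],[0,-200,236],[0,-240,283],[0,-280,330],[0,-320,377],[0,-360,424],[0,-400,471],[0,-441,517],[0,-441,517],[20,-441,517]],"turn":[0,10,20,30,40,50,59.2,59.2,59.2,59.2,59.2,59.2,59.2]}'
python3 - <<'E'
from plant import arm
from h import *
f=arm.grab_frame('wrist');im=f['color'].copy()
print(arm.state()['tool_pos'],[(np.round(d['centre'],4).tolist(),round(d['p'],2)) for l in('knob_stop','flat_stop','peg') for d in arm.tip_of(l,'wrist')[:1]])
p=np.load('p.npy')
for y in(140,70,0,-70,-140):
  for x in(24,42,-24,-42,85):
    u=proj(f,jw(p,np.array([[x,y,40 if x<80 else 18]])/1e3))[0].round()
    if (abs(u)<2000).all(): cv2.circle(im,(int(u[0]),int(u[1])),3,(0,255,0),-1)
cv2.imwrite('pics/w1.png',im[...,::-1]);cv2.imwrite('pics/w1raw.png',f['color'][...,::-1])
E
```

```text
[ 0.54416556 -0.10754751  0.31172035] 17.860260505562884 [[0.1, -0.1], [0.2, -0.0], [-0.2, 0.2], [-0.1, -0.0]]
knob in jig 1.5880679535226067e-05 0.0710933840802138 goal [[ 0.56563432 -0.17417402  0.04      ]]
time_s: 2.28
tool_pos: [0.523, -0.0401, 0.2311]
eef_rot: [0.57, 0.42, 0.568, -0.419]
contact_force: [0.2, -0.7, 0.6]
width: 0.703
[ 0.52149291 -0.03952863  0.2277124 ] [([0.5253, -0.0373, 0.0401], 0.75), ([0.4978, 0.0239, 0.0391], 0.67)]
```

View pics/w1.png

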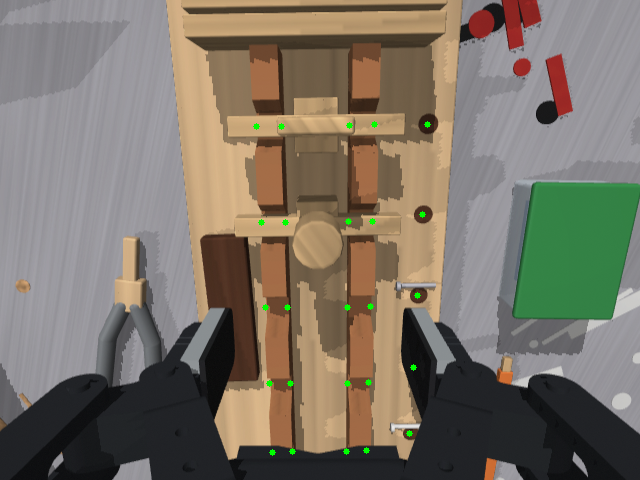

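Wrist view: the projected marks and seats coincide with the jig, and the knob is centred at (317,240) with the jaws straddling it. I'll take the remaining correction from here.

```bash
python3 - <<'E'
from plant import arm
from h import *
f=arm.grab_frame('wrist');p=np.load('p.npy');c,s_=np.cos(p[2]),np.sin(p[2])
k=ray(f,(317,239),.106);d=k-jw(p,[0,0,0])[0];print('knob',k,'jig',d[0]*c+d[1]*s_,-d[0]*s_+d[1]*c)
s=arm.state();T=tool(s);print(s['tool_pos'])
v=T.T@np.array([c,s_,0]);print('turn',np.degrees(np.arctan2(v[2],v[1])))
print('shift',(T.T@(np.array([k[0],k[1],.09])-s['tool_pos'])*1e3).round(1))
E
```

```text
knob [ 0.52021619 -0.03547792  0.106     ] jig -0.0006916968543649628 0.07594155338396551
[ 0.52202961 -0.03899098  0.23102017]
turn -0.5705568199729264
shift [141.   -0.8  -3.9]
```

```bash
python3 -m inch '{"hand":[60,60,60,60,60,32,28,26,26,26],"dp":[[40,0,-1],[80,-0.5,-1],[110,-0.5,-1],[130,-0.5,-1],[140,-0.5,-1],[140,-0.5,-1],[140,-0.5,-1],[140,-0.5,-1],[140,-0.5,-1],[140,-0.5,-1]],"turn":[0,-0.6,-0.6,-0.6,-0.6,-0.6,-0.6,-0.6,-0.6,-0.6]}'
python3 - <<'E'
from plant import arm
import cv2
f=arm.grab_frame('wrist');g=arm.grab_frame('scene')
s=arm.state();print(s['tool_pos'],s['width']*85.4,s['contact_force'])
cv2.imwrite('pics/g1.png',cv2.hconcat([cv2.resize(f['color'],(400,300)),g['color'][120:420,100:500]])[...,::-1])
E
```

```text
time_s: 3.78
tool_pos: [0.5223, -0.0388, 0.0916]
eef_rot: [0.572, 0.417, 0.571, -0.416]
contact_force: [0.3, 0.1, 6.2]
width: 0.361
[ 0.52232329 -0.03885988  0.09155895] 30.548205939444262 [-0.48980578  0.31206947  5.89907767]
```

View pics/g1.png

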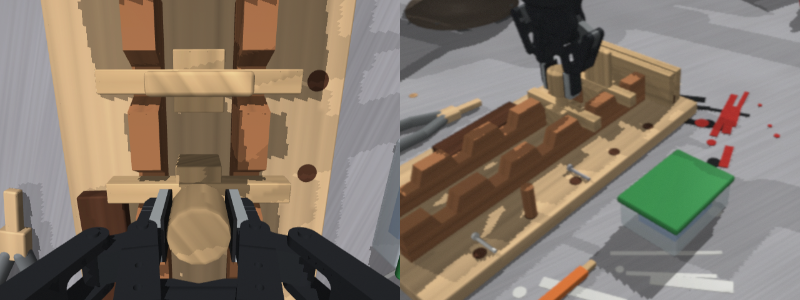

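The knob is between the pads, opening 31 mm. I'll lift 32 mm and check.

```bash
python3 -m inch '{"hand":[26,26,26,26,26],"dp":[[-6,0,0],[-14,0,0],[-24,0,0],[-32,0,0],[-32,0,0]],"turn":[0,0,0,0,0]}'
python3 - <<'E'
from plant import arm
from h import *
f=arm.grab_frame('wrist');g=arm.grab_frame('scene')
s=arm.state();T=tool(s);p=np.load('p.npy');c,s_=np.cos(p[2]),np.sin(p[2])
print(s['tool_pos'],s['width']*85.4,s['contact_force'])
d=s['tool_pos']-jw(p,[0,0,0])[0];print('tcp in jig',d[0]*c+d[1]*s_,-d[0]*s_+d[1]*c)
print('shift for 140 along -jig y',T.T@np.array([s_,-c,0])*140)
cv2.imwrite('pics/g2.png',cv2.hconcat([cv2.resize(f['color'],(400,300)),g['color'][120:420,100:500]])[...,::-1])
E
```

```text
time_s: 4.5
tool_pos: [0.522, -0.0389, 0.1232]
eef_rot: [0.572, 0.417, 0.571, -0.416]
contact_force: [-0.0, -0.2, -1.3]
width: 0.357
[ 0.52149351 -0.03884581  0.12227323] 30.332350843040032 [ 0.31369067  0.14175587 -1.27336398]
tcp in jig -0.0005088477267840216 0.0723442204439164
shift for 140 along -jig y [3.20866676e-03 6.87000058e-02 1.39999983e+02]
```

View pics/g2.png

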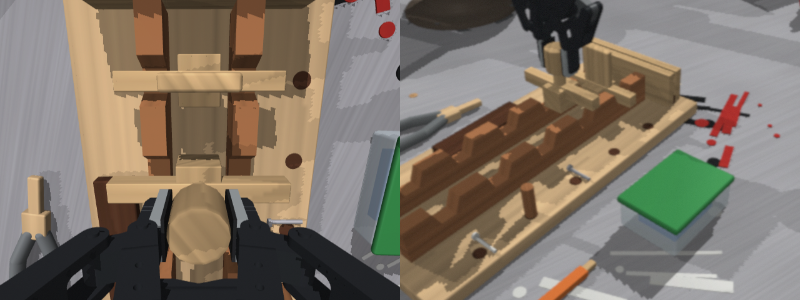

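Lifted, level and held. Carry 140 mm along tool z, then look before lowering.

```bash
python3 -m inch '{"hand":[26,26,26,26,26,26,26],"dp":[[0,0,20],[0,0,50],[0,0,80],[0,0,110],[0,0,130],[0,0,140],[0,0,140]],"turn":[0,0,0,0,0,0,0]}'
python3 - <<'E'
from plant import arm
from h import *
f=arm.grab_frame('wrist');g=arm.grab_frame('scene')
s=arm.state();p=np.load('p.npy');c,s_=np.cos(p[2]),np.sin(p[2])
d=s['tool_pos']-jw(p,[0,0,0])[0];print('tcp in jig',d[0]*c+d[1]*s_,-d[0]*s_+d[1]*c,s['tool_pos'][2])
cv2.imwrite('pics/g3.png',cv2.hconcat([cv2.resize(f['color'],(400,300)),g['color'][180:480,40:440]])[...,::-1])
E
```

```text
time_s: 5.48
tool_pos: [0.5643, -0.1725, 0.122]
eef_rot: [0.571, 0.417, 0.572, -0.417]
contact_force: [-0.1, 0.4, -1.2]
width: 0.357
tcp in jig -0.0006217514198605494 -0.06703076408670473 0.12217307809894452
```

View pics/g3.png

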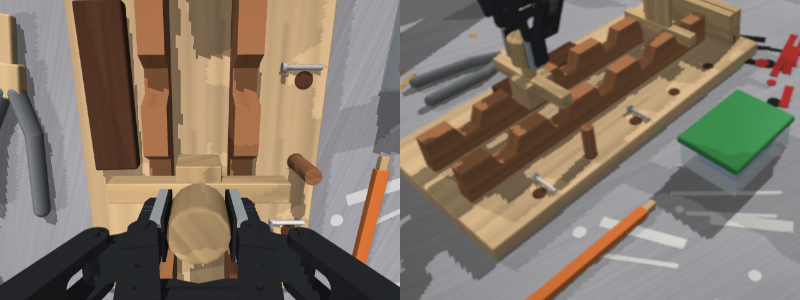

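The stop hangs over the notch beside the peg (the peg is at about (305,168) in the wrist half). Next I'll lower it.

```bash
python3 -m inch '{"hand":[26,26,26,26,26,26],"dp":[[8,0,0],[16,0,0],[22,0,0],[27,0,0],[31,0,0],[31,0,0]],"turn":[0,0,0,0,0,0]}'
```

```text
time_s: 6.32
tool_pos: [0.5645, -0.1722, 0.0916]
eef_rot: [0.572, 0.417, 0.571, -0.416]
contact_force: [-0.6, 0.0, 0.9]
width: 0.359
```

Height is back to the grasp height with little force, so it is seated. Open gently, then rise.

```bash
python3 -m inch '{"hand":[36,50,60,60,60,60,60,60,60],"dp":[[0,0,0],[0,0,0],[0,0,0],[-10,0,0],[-40,0,0],[-80,0,0],[-130,0,0],[-180,0,0],[-180,0,0]],"turn":[0,0,0,0,0,0,0,0,0]}'
python3 - <<'E'
from plant import arm
from h import *
f=arm.grab_frame('wrist');g=arm.grab_frame('scene')
p=np.load('p.npy');c,s_=np.cos(p[2]),np.sin(p[2])
for l,n in(('knob_stop','wrist'),('knob_stop','scene'),('flat_stop','scene')):
  for q in arm.tip_of(l,n)[:1]:
    d=np.array(q['centre'])-jw(p,[0,0,0])[0];print(l,n,'jig',d[0]*c+d[1]*s_,-d[0]*s_+d[1]*c,d[2])
cv2.imwrite('pics/g4.png',cv2.hconcat([cv2.resize(f['color'],(400,300)),g['color'][150:450,0:400]])[...,::-1])
E
```

```text
time_s: 7.45
tool_pos: [0.5659, -0.1726, 0.2768]
eef_rot: [0.574, 0.417, 0.569, -0.415]
contact_force: [0.1, 0.5, -1.0]
width: 0.704
knob_stop scene jig 0.0010497147381775124 -0.07152123594199604 0.0431
flat_stop scene jig 0.0024040036376227897 0.13711829986456403 0.0392
```

View pics/g4.png

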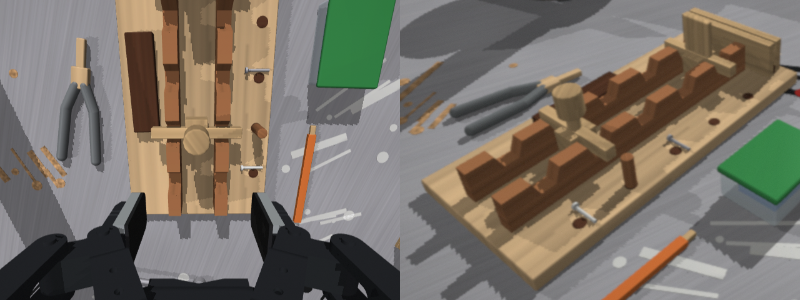

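The crossbar lies down in the notch across both rails, beside the peg. The flat stop is untouched and the arm is clear.

```bash
python3 -c "
from plant import arm
print(arm.close_job())"
```

```text
the job is handed in; nothing more can be done
None
```

The knob stop now sits in the notch beside the peg, and the job is handed in (clock at about 7.5 s). I gripped it by the knob, lifted it 32 mm, carried it 140 mm along the rails from jig y = +70 to -70, lowered it and released it.

**Last checks:**
- **Knob stop:** it was released at the same tool height it was gripped at (0.0916 m) with about 1 N on the tool. The network put its origin at jig (1, -71.5, 43) mm, against a goal of (0, -70, 40), which is within its 4 mm accuracy. The pictures show the crossbar down in the notch across both rails.
- **Flat stop:** it is still in its own notch, at jig y of about 137 mm against a nominal 140.
- **Arm:** it was raised well clear and touching nothing.

**Disagreements and misses:**
- My first jig fits, which used the board corners, disagreed with the peg marks by several millimetres. I dropped the corners and fitted the marks alone, to 0.2 pixel.
- Before the grasp, the wrist view put the knob at jig y = 76 mm and the top view at 71 mm. I gripped at 72 mm.
- The network did not find the peg in the pictures I asked about, nor the knob stop in the last wrist picture. I located the peg by eye in the images.

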